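# Fit the speed knob on the gearbox spindle and hold it home

### The job

Press the sprung lever on the gearbox down until its catch holds it by itself, which draws the steel shutter back off the D-shaped spindle. Then take the grey knob with the bar grip and pointed nose, turn it so that its D bore matches the spindle's flat, push it fully home against the sprung collar and finish while still holding it pressed there, since the spring lifts it if you let go. Leave the other things on the bench where they are.

Things in the scene. Friction and masses are not known exactly. Their poses are not given: they have to be found in the camera images.
- lever (a joint): angle of the gearbox's release lever: 0 = up (sprung), 0.48 rad = hard stop. It needs 2 N at the pad at first, about 9 N and a brief jolt from 0.2 rad where it meets the sprung catch, little past 0.33; from 0.45 the catch holds it by itself (push to the stop; it then rests at about 0.44). On its way it draws the shutter back
- lever_pad (a point): top centre of the round black press pad, 28 mm diameter, at the lever's free end, towards the robot (the gearbox's -x). Lever 90 mm from hinge to pad; the pad sinks 41 mm from up to its stop and shifts less than 10 mm sideways. Axes turn with the lever; at angle 0 they are the gearbox's
- gearbox: grey gearbox bolted to the bench at various yaws, foot 230 x 230 mm, flat top face 60 mm above the bench, no part above 135 mm; origin on the bench, z up, x away from the robot at yaw 0. The spindle stands 20 mm to its -x and 45 mm to its -y, the lever at its +y side. Two rails 6 mm high run along x on the top face, 36 mm either side of the spindle
- shutter (a joint): how far (m) the shutter has slid back along the gearbox's +x: 0 = over the spindle, 0.079 = open, lever caught. Steel hood 64 mm (x) by 80 mm (y), its roof 88 to 92 mm above the bench, centred on the spindle when shut. Linked to the lever and moves with it
- spindle_tip (a point): centre of the top end of the upright steel D-spindle: 20 mm diameter, with a flat 6 mm from the axis on its +x side (x of this frame points square out of the flat, roughly towards the robot), z up. It stands 22 mm above the gearbox's top face, tip chamfered. Stiff to turn (0.6 N m)
- collar (a joint): how far (m) the sprung brass collar round the spindle's foot, 36 mm diameter, is pressed down: 0 = 6 mm proud of the gearbox's top face, 0.006 = flush. 4 N starts it moving, 10 N sinks it flush
- knob_centre (a point): centre (28 mm up on its axis) of the grey knob to fit, 56 mm tall, 80 to 170 g on the bench, z up. Skirt 52 mm diameter, 28 mm tall; on it a bar grip 14 mm wide (y), 46 long (x), 28 tall, with a nose on +x (towards the robot). Blind D bore from below: 22 mm diameter, 24 deep, flat 7 mm from the axis on the nose (+x) side. Fully home, skirt on the top face, this point is 6 mm above the spindle's tip
- knob_nose (a point): tip of the knob's nose, 36 mm from the bore axis, 40 mm above the knob's underside
- knob: the same knob; origin on its axis at the underside, axes as at its centre
- round_knob: plain round grey knob without a bar or nose, 44 mm diameter, 46 mm tall, round-bored, not wanted; origin at the centre of its underside
- pulley: cream plastic belt pulley, 64 mm diameter, 30 mm tall, lying flat; origin at the centre of its underside
- tube: aluminium tube offcut standing on end, 50 mm diameter, 70 mm tall; origin at the centre of its underside
- wrench: open wrench lying on the bench; origin about its middle, on the bench
- screwdriver: screwdriver lying on the bench; origin about its middle, on the bench
- block: grey plastic block 60 x 40 x 25 mm; origin at the centre of its underside
Not all that is in view belongs to the job. What is shaped like the knob but red is not meant.

How it is judged:
By the outcome, as a careful person would: the job done as asked, in the order asked, and still so for the second after the job is handed in, while the arm keeps its last pose, push and grip.
It also fails if it takes over 51 s, if anything falls off the work surface, if the arm or the gripper's body presses on something with over 40 N, if the wrist force passes 120 N, or if a joint passes its speed limit or range.

### The arm

A 6-joint arm with a two-finger parallel gripper is mounted at the origin on the work surface. World frame = base frame: x ahead of the robot, y to its left, z up, the work surface at z = 0. Lengths are in mm, angles in rad, forces in N, time in s.
With the tool pointing down it reaches from about 350 to 875 mm from the base axis. Payload 4.2 kg.
Tool frame: the origin (TCP) lies at the very end of the fingers, on their centre line; the grasp point (between the pads) lies arm.hold_point_z behind it (arm.hold_point_z is the distance from the TCP to the grasp point, in mm); y points along the fingers, x is the direction in which the jaws open and shut, and the axes are right-handed (so a half turn about y gives the same grasp; the last joint's range is limited). The gripper opens to 85 mm and grips with 20 to 120 N. Pads are 22 mm wide; open, the fingers measure 114 mm over their backs; the gripper's body (76 mm by 85 mm) begins 54 mm behind the grasp point. The pads swing forward as they close: fully open they stand 13 mm farther back than shut.
Start: joints at [-0.845, 0.385, 0.008, 0, -1.194, -0.259], TCP at [281.28, -558.104, 198.112] pointing down, gripper open.
Joint ranges: [-3.14, 3.14], [-1.21, 2.06], [-1.07, 1.41], [-3.16, 2.05], [-2.99, -0.16], [-3.1, 3.1]. Speed limits (rad/s): [2.79, 2.79, 3.14, 3.14, 3.14, 3.14].

### API

Orientations are given as a unit quaternion [x, y, z, w].
In Python, from bench import arm gives the robot as it stands.
- The arm moves only by the shell command python3 -m creep 'ROWS'. ROWS is JSON, a list of rows, each a list of 3 entries, a list of its own where there are three numbers: the shift along the world's x, y, z in mm, then the turn, a rotation vector about the world's x, y, z in rad, then the gripper command: -1 is shut, 1 is fully open, values between are in proportion. In form: [[[dx, dy, dz], [wx, wy, wz], jaw], ...]. A call has 1 to 12 rows; each row is the pose to reach, as a shift and turn from the pose commanded when the call began; what a row does not reach only later rows make up. A row lasts 1/12 s, in which the tool goes at most 41.7 mm and 7.16 degrees, less where a joint would pass 70% of its speed; a pose out of reach is approached as far as the arm can. A call with a gripper value outside its range is refused whole. The fingers move at their own pace and stop on an object; the grip force is fixed at half the most. Time passes only in rows, so rows that repeat a pose let the fingers close. It gives the time, the measured TCP pose, the force and the opening at its end, in the units of the state.
- arm.read_state(): the state, without advancing time (a new reading comes with each control period).
- arm.get_image(name): name is "scene" or "side" or "wrist"; returns (picture, depth): 480x640x3 uint8, red, green, blue; 480x640 float32, mm along the optical axis (not along the pixel's ray), 0 where there is no reading.
- arm.camera_params(name): a dict with "camera_matrix" (3x3 intrinsics, pixels), "extrinsics" (4x4, takes a point from world to camera coordinates); the wrist camera has in their place "T_tool_cam" (4x4, takes a point from camera to tool coordinates, whose origin is the TCP and whose axes are the tool frame's). Camera axes: x right, y down, z forward; pixel columns grow to the right and rows downward; lengths in mm; the calibration is good to about 2 mm. A picture is of the moment at which its call begins: read the wrist's pose just before it. camera_params takes no time and is no camera call.
- arm.job_done(): hands the job in, once; it reports no verdict.
The state is a dict: "clock": time; "joints": joint angles; "joint_vel": joint speeds; "joint_efforts": joint torques, N m; "position": TCP position; "ee_rot": TCP orientation; "contact_force": force on the tool from outside, world axes, zero at the start; "wrist_torque": the same for the moment, N m; "gripper_width": finger opening in mm.
Only numpy, scipy, OpenCV 4.12 (cv2) and the standard library are available. Lean on these libraries where they do the work, as an engineer would, in place of code of your own. Each camera call takes 0.05 s, during which the arm holds its last target.

## Working session

There is one attempt and no reset: what is moved stays moved. The work goes in short steps, Python scripts to look and compute and a shell command to move; the robot and the scene stay as the last step left them, time stands still between calls to the robot, and variables do not carry over. Pictures are saved under pics/ and viewed, and the job is handed in when it is done.

```bash
ls; mkdir -p pics; cat > h.py <<'E'
import numpy as np, cv2
from bench import arm
from scipy.spatial.transform import Rotation as R
def snap(name,tag):
    s=arm.read_state(); im,d=arm.get_image(name); p=arm.camera_params(name)
    K=np.array(p['camera_matrix'])
    if name=='wrist':
        T=np.eye(4);T[:3,:3]=R.from_quat(s['ee_rot']).as_matrix();T[:3,3]=s['position']
        C=T@np.array(p['T_tool_cam'])
    else: C=np.linalg.inv(np.array(p['extrinsics']))
    cv2.imwrite(f'pics/{tag}.png',im[:,:,::-1]); np.savez(f'pics/{tag}.npz',im=im,d=d,K=K,C=C)
    return im,d,K,C
def load(tag):
    z=np.load(f'pics/{tag}.npz'); return z['im'],z['d'],z['K'],z['C']
def onplane(u,v,z,K,C):
    r=C[:3,:3]@np.linalg.inv(K)@np.array([u,v,1.]); o=C[:3,3]
    return o+r*(z-o[2])/r[2]
def cloud(d,K,C):
    v,u=np.mgrid[:d.shape[0],:d.shape[1]]
    p=np.stack([(u-K[0,2])/K[0,0]*d,(v-K[1,2])/K[1,1]*d,d],-1)
    return p@C[:3,:3].T+C[:3,3]
def proj(P,K,C):
    q=np.linalg.inv(C)@np.append(P,1); q=K@q[:3]; return q[:2]/q[2]
E
python3 - <<'E'
from h import *
s=arm.read_state();print(s, arm.hold_point_z)
for n in ['scene','side','wrist']:
    im,d,K,C=snap(n,n+'0');print(n,K.round(1).tolist(),C.round(3).tolist())
E
```

```text
pics
{'clock': 0.0, 'joints': array([-8.45392674e-01,  3.85579461e-01,  6.61053536e-03, -5.25029124e-04,
       -1.19399797e+00, -2.58600704e-01]), 'joint_vel': array([ 0.00041819,  0.00049104,  0.00144518, -0.00025787,  0.00075417,
       -0.00111659]), 'joint_efforts': array([ 1.13855181e-04, -3.92291343e+01,  1.88400078e+01,  4.18603733e+00,
       -4.59898612e-03, -1.11255679e-05]), 'position': array([ 280.99060965, -557.52726973,  196.99799664]), 'ee_rot': array([ 0.37017196,  0.60243751, -0.60166332, -0.37154141]), 'contact_force': array([ 0.60977089, -1.06940684, -0.21441651]), 'wrist_torque': array([-0.0227435 ,  0.03339859, -0.01715641]), 'gripper_width': 85.4828115254096} 18.700000000000003
scene [[485.1, 0.0, 323.4], [0.0, 485.1, 237.9], [0.0, 0.0, 1.0]] [[0.829, 0.315, -0.462, 1102.608], [0.56, -0.451, 0.695, -895.129], [0.011, -0.835, -0.55, 753.747], [0.0, 0.0, 0.0, 1.0]]
side [[494.9, 0.0, 317.4], [0.0, 494.9, 240.1], [0.0, 0.0, 1.0]] [[-0.831, -0.349, 0.433, 48.045], [-0.556, 0.491, -0.671, 775.268], [0.022, -0.798, -0.602, 850.878], [0.0, 0.0, 0.0, 1.0]]
wrist [[406.9, 0.0, 318.2], [0.0, 406.9, 244.2], [0.0, 0.0, 1.0]] [[-0.45, 0.85, 0.275, 210.346], [0.893, 0.428, 0.141, -593.555], [0.002, 0.308, -0.951, 373.728], [0.0, 0.0, 0.0, 1.0]]
```

View pics/scene0.png

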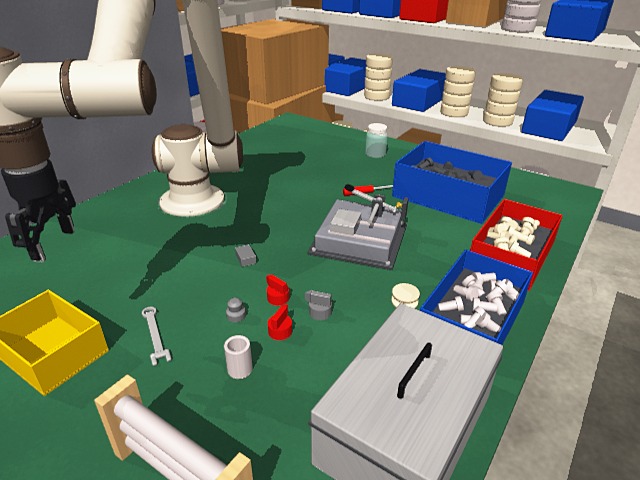

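View pics/side0.png

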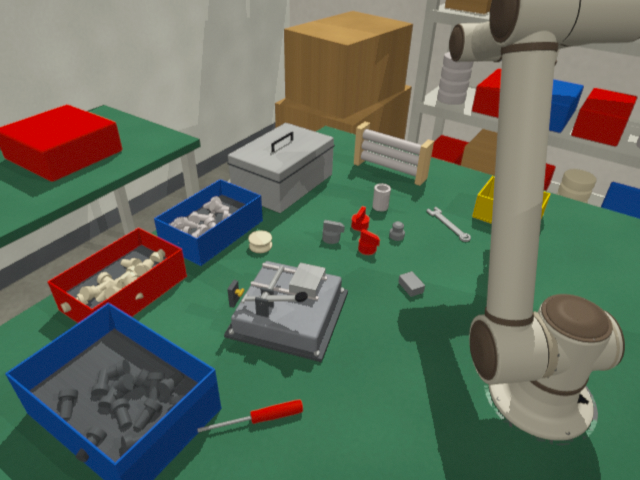

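View pics/wrist0.png

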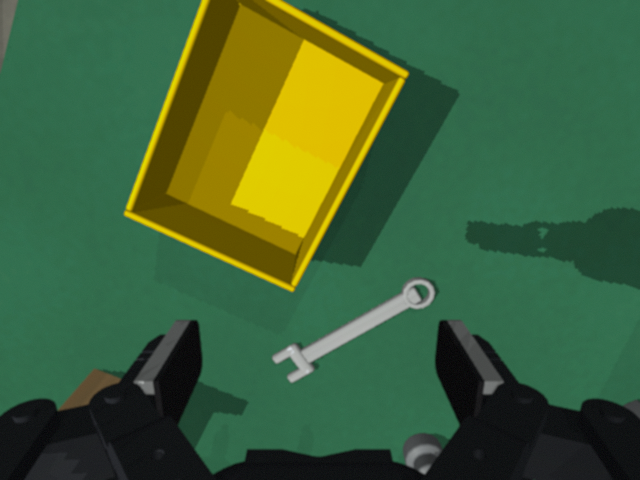

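```bash
python3 - <<'E'
from h import *
s=arm.read_state();print(R.from_quat(s['ee_rot']).as_matrix().round(3))
E
```

```text
[[-0.45  -0.001 -0.893]
 [ 0.893  0.001 -0.45 ]
 [ 0.002 -1.     0.   ]]
```

```bash
python3 - <<'E'
from h import *
a=load('scene0')[0];b=load('side0')[0]
def cr(im,u0,v0,w,h,s): return cv2.resize(im[v0:v0+h,u0:u0+w,::-1],None,fx=s,fy=s,interpolation=cv2.INTER_CUBIC)
cv2.imwrite('pics/c1.png',np.hstack([cr(a,300,175,120,100,3),cr(b,225,250,130,100,3)]))
cv2.imwrite('pics/c2.png',np.hstack([cr(a,220,260,120,100,3),cr(b,310,190,120,100,3)]))
for n in ['scene0','side0']:
    im,d,K,C=load(n); P=cloud(d,K,C)
    m=(d>0)&(abs(P[...,2]-60)<5)&(P[...,0]>250)&(P[...,0]<1000)&(abs(P[...,1])<500)
    nn,l,st,ce=cv2.connectedComponentsWithStats(m.astype(np.uint8))
    for i in range(1,nn):
        if st[i,4]>150: print(n,st[i],P[l==i].mean(0).round(0))
    for nm,(u,v) in {'scene0':dict(knob=(320,303),gb=(360,225)),'side0':dict(knob=(332,231),gb=(300,310))}[n].items(): print(nm,P[v,u].round(0))
E
```

```text
scene0 [394 179 102  29 296] [680. 395.  60.]
scene0 [ 315  199   87   51 2034] [570.  96.  61.]
scene0 [479 207  77  45 730] [921. 312.  60.]
scene0 [470 248  61  23 155] [928. 151.  61.]
scene0 [427 258  97  52 603] [907.  45.  60.]
scene0 [473 280  45  29 335] [960.   9.  59.]
scene0 [461 313  36  14 175] [957. -89.  59.]
knob [ 641. -210.   35.]
gb [568.  87.  64.]
side0 [236 161  95  38 264] [ 870. -288.   60.]
side0 [158 204 104  47 313] [876.  24.  60.]
side0 [126 259  26  18 166] [915. 240.  60.]
side0 [113 258  71  50 262] [850. 260.  60.]
side0 [246 262  51  35 890] [618.  88.  60.]
side0 [ 231  274  111   67 2941] [512. 141.  60.]
side0 [  70  323  132   99 3518] [688. 443.  58.]
side0 [175 389  44  46 179] [510. 447.  60.]
knob [ 630. -202.   29.]
gb [505. 131.  60.]
```

View pics/c1.png

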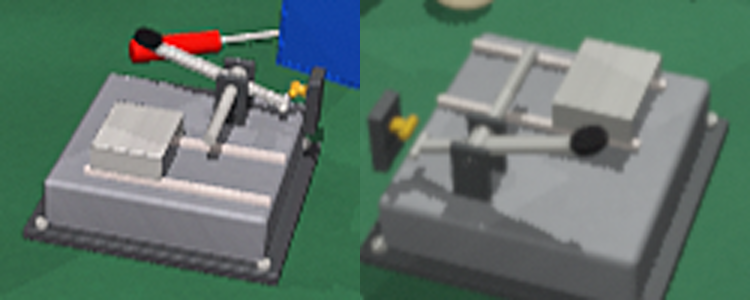

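View pics/c2.png

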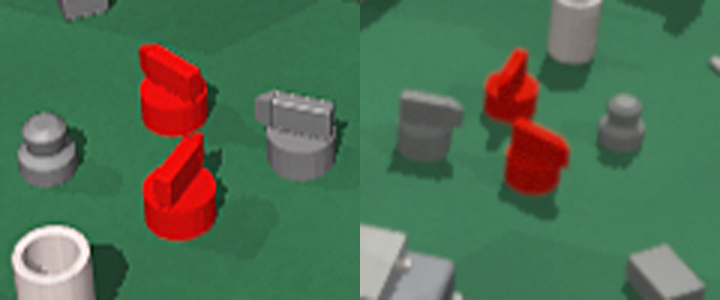

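```bash
python3 - <<'E'
from h import *
pts=[]
for n,(u,v) in {'scene0':(349,188),'side0':(302,297)}.items():
    im,d,K,C=load(n); P=cloud(d,K,C)
    rgb=im.astype(int)
    # pad
    w=np.zeros(d.shape,bool); w[v-8:v+9,u-12:u+13]=1
    m=w&(rgb.max(-1)<50)&(P[...,2]>60)&(d>0)
    vv,uu=np.nonzero(m); print(n,'pad px',uu.mean(),vv.mean(),m.sum(),P[m].mean(0).round(1),P[m][:,2].max())
    m=(d>0)&(P[...,2]>40)&(P[...,2]<63)&(abs(P[...,0]-550)<200)&(abs(P[...,1]-110)<180)
    nn,l,st,ce=cv2.connectedComponentsWithStats(m.astype(np.uint8)); 
    i=1+np.argmax(st[1:,4]); q=P[(l==i)]; pts.append(q)
    # foot: dark gray z 3..20
    f=(d>0)&(P[...,2]>4)&(P[...,2]<63)&(abs(P[...,0]-550)<170)&(abs(P[...,1]-110)<170)
    nn,l,st,ce=cv2.connectedComponentsWithStats(f.astype(np.uint8)); i=1+np.argmax(st[1:,4]); q2=P[l==i]
    print('all rect',cv2.minAreaRect(q2[:,:2].astype(np.float32)), st[i])
    pts.append(q2)
A=np.vstack(pts)
print('comb',cv2.minAreaRect(A[:,:2].astype(np.float32)))
# hood roof
for n in ['scene0','side0']:
    im,d,K,C=load(n); P=cloud(d,K,C)
    m=(d>0)&(abs(P[...,2]-90)<3)&(abs(P[...,0]-550)<150)&(abs(P[...,1]-110)<150)
    nn,l,st,ce=cv2.connectedComponentsWithStats(m.astype(np.uint8)); i=1+np.argmax(st[1:,4])
    print('hood',cv2.minAreaRect(P[l==i][:,:2].astype(np.float32)),P[l==i].mean(0))
# triangulate pad
E
```

```text
scene0 pad px 349.0 187.5 44 [493.5 146.6 129.5] 135.89330779106456
all rect ((538.5654296875, 145.0860137939453), (246.68963623046875, 328.4838562011719), 16.280624389648438) [ 308  198  100   72 3496]
side0 pad px 300.93023255813955 296.51162790697674 86 [486.1 154.1 129.2] 133.61751322218117
all rect ((552.5552978515625, 107.49122619628906), (230.61563110351562, 240.13787841796875), 16.37453269958496) [ 224  274  125   88 5455]
comb ((538.5654296875, 145.0860137939453), (246.68963623046875, 328.4838562011719), 16.280624389648438)
hood ((548.50244140625, 29.699161529541016), (63.23360061645508, 31.781124114990234), 6.6396965980529785) [547.903544    23.95486456  90.65097312]
hood ((536.376953125, 57.520660400390625), (63.97908020019531, 87.23788452148438), 16.964420318603516) [536.20304215  60.48077295  91.14092982]
```

Candidates for the knob: red ones at scene (277,290) and (281,323), the round knob at (235,308), the grey bar knob at (320,303). The enlarged crop shows that only the last is grey with a bar and nose, so that is the one. Next I look from above it.

```bash
python3 -m creep '[[[320,333,40],[0,0,0],-1],[[320,333,40],[0,0,0],-1],[[320,333,40],[0,0,0],-1],[[320,333,40],[0,0,0],-1],[[320,333,40],[0,0,0],-1],[[320,333,40],[0,0,0],-1],[[320,333,40],[0,0,0],-1],[[320,333,40],[0,0,0],-1],[[320,333,40],[0,0,0],-1],[[320,333,40],[0,0,0],-1],[[320,333,40],[0,0,0],-1],[[320,333,40],[0,0,0],-1]]'
python3 -m creep '[[[0,0,0],[0,0,0],-1],[[0,0,0],[0,0,0],-1]]'
python3 - <<'E'
from h import *
s=arm.read_state();print(s['clock'],s['position'],s['joints'])
snap('wrist','w1')
E
```

```text
clock: 1.15
position: [605.3, -220.6, 237.5]
ee_rot: [0.369, 0.604, -0.603, -0.369]
contact_force: [-0.1, 0.4, 0.0]
gripper_width: 0.0
clock: 1.32
position: [600.9, -224.9, 237.4]
ee_rot: [-0.37, -0.602, 0.602, 0.371]
contact_force: [-0.7, -0.3, 0.4]
gripper_width: 0.1
1.3167 [ 600.87140945 -224.90622488  237.37425332] [-1.06476889e-01  3.92175982e-01  1.17698414e-01 -8.02848237e-05
 -1.29795524e+00 -9.96817205e-01]
```

View pics/w1.png

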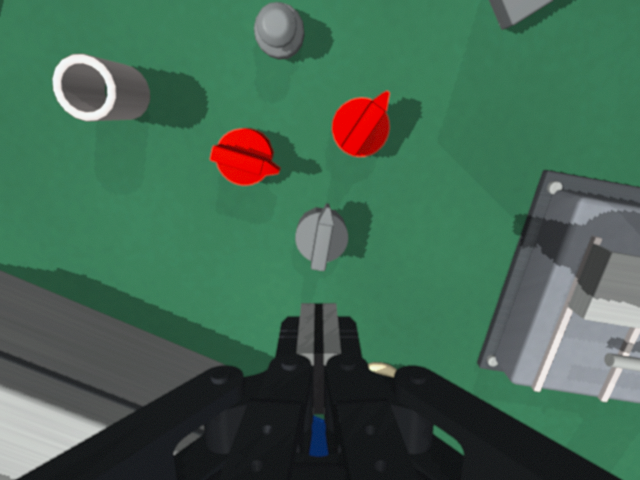

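```bash
python3 - <<'E'
from h import *
im,d,K,C=load('w1');P=cloud(d,K,C)
w=np.zeros(d.shape,bool); w[195:285,285:360]=1
hsv=cv2.cvtColor(im,cv2.COLOR_RGB2HSV)
g=w&(hsv[...,1]<60)&(P[...,2]>5)
z=P[...,2]
bar=g&(z>48); sk=g&(z>22)&(z<34)
for nm,m in [('bar',bar),('skirt',sk)]:
    print(nm,m.sum(),P[m].mean(0).round(1),P[m].min(0).round(1),P[m].max(0).round(1),np.median(z[m]))
q=P[bar][:,:2]; print(cv2.minAreaRect(q.astype(np.float32)))
c=q.mean(0);e,v=np.linalg.eigh(np.cov((q-c).T));print(np.degrees(np.arctan2(v[1,1],v[0,1])))
q=P[sk][:,:2]
print('skirt circle',cv2.minEnclosingCircle(q.astype(np.float32)))
# bar via pixels on plane z=56
vv,uu=np.nonzero(bar); pts=np.array([onplane(u,v,56,K,C)[:2] for u,v in zip(uu,vv)])
print(cv2.minAreaRect(pts.astype(np.float32)))
ax=np.array([np.cos(np.radians(207)),np.sin(np.radians(207))])
cv2.imwrite('pics/c3.png',cv2.resize(im[190:290,270:370,::-1],None,fx=5,fy=5,interpolation=cv2.INTER_CUBIC))
E
```

```text
bar 881 [ 628.2 -206.4   59.3] [ 530.4 -260.6   48.5] [ 657.7 -191.8  414. ] 56.41227836729814
skirt 1323 [ 632.9 -205.5   28.8] [ 599.7 -229.9   22.3] [ 660.2 -178.2   33.9] 28.83703116700383
((591.0936889648438, -223.37240600585938), (141.34425354003906, 18.385419845581055), 24.12626075744629)
-158.84349297811343
skirt circle ((629.530029296875, -206.8680877685547), 30.872211456298828)
((629.4093017578125, -211.8653564453125), (60.59540939331055, 25.87288475036621), 18.28240203857422)
```

View pics/c3.png

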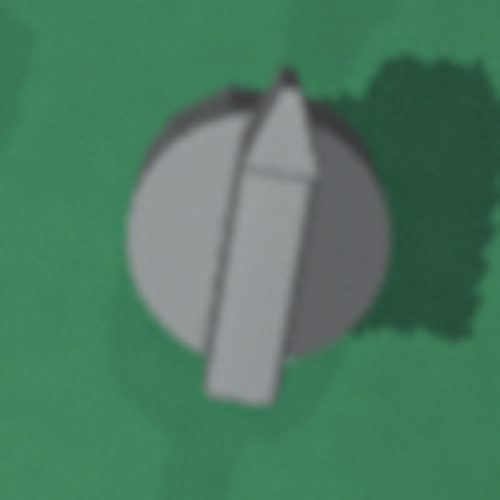

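```bash
python3 - <<'E'
from h import *
im,d,K,C=load('w1');P=cloud(d,K,C)
f=lambda x,y,z:onplane(270+x/5-.4,190+y/5-.4,z,K,C)
a,b,c,e=[f(x,y,56)[:2] for x,y in [(207,394),(273,402),(247,172),(317,180)]]
print(a,b,c,e)
r=(a+b)/2;n=(c+e)/2;dd=n-r;print('rear',r,'front',n,'len',np.hypot(*dd),'ang',np.degrees(np.arctan2(dd[1],dd[0])),'mid',(r+n)/2, 'w',np.hypot(*(a-b)))
n=f(288,75,40)[:2];print('nose tip',n); 
u=dd/np.hypot(*dd);print('centre from nose',n-36*u)
# skirt top: circle edge left/right at z=28
l=f(127,235,28);rr=f(391,240,28);print('skirt l r',l,rr,(l+rr)/2,np.linalg.norm(l-rr))
z=P[...,2];m=np.zeros(d.shape,bool);m[195:285,295:350]=1;m&=(abs(z-28)<2)
q=P[m][:,:2];print(cv2.minEnclosingCircle(q.astype(np.float32)))
E
```

```text
[ 657.84498804 -203.34845827] [ 653.67938709 -191.50129769] [ 615.81349422 -216.16327414] [ 611.40941765 -204.09298962]
rear [ 655.76218757 -197.42487798] front [ 613.61145593 -210.12813188] len 44.02336694272474 ang -163.2284102161961 mid [ 634.68682175 -203.77650493] w 12.5581624884316
nose tip [ 599.40193888 -215.80428073]
centre from nose [ 633.87059597 -205.41622611]
skirt l r [ 644.7388392  -228.08494547   28.        ] [ 622.07254795 -180.88197154   28.        ] [ 633.40569357 -204.48345851   28.        ] 52.36297840614476
((634.09765625, -203.89678955078125), 26.31696891784668)
```

```bash
python3 -m creep '[[[-100,315,20],[0,0,0],-1],[[-100,315,20],[0,0,0],-1],[[-100,315,20],[0,0,0],-1],[[-100,315,20],[0,0,0],-1],[[-100,315,20],[0,0,0],-1],[[-100,315,20],[0,0,0],-1],[[-100,315,20],[0,0,0],-1],[[-100,315,20],[0,0,0],-1],[[-100,315,20],[0,0,0],-1],[[-100,315,20],[0,0,0],-1],[[-100,315,20],[0,0,0],-1]]'
python3 - <<'E'
from h import *
s=arm.read_state();print(s['clock'],s['position'],s['joints'])
snap('wrist','w2')
E
```

```text
clock: 2.28
position: [500.9, 88.6, 258.3]
ee_rot: [-0.371, -0.602, 0.602, 0.371]
contact_force: [0.3, -0.8, 0.3]
gripper_width: -0.1
2.2833 [500.9388393  88.6183915 258.2667797] [ 4.94728031e-01  1.45312192e-01 -1.68996449e-01  1.55877219e-04
 -1.25646232e+00 -1.59996088e+00]
```

View pics/w2.png

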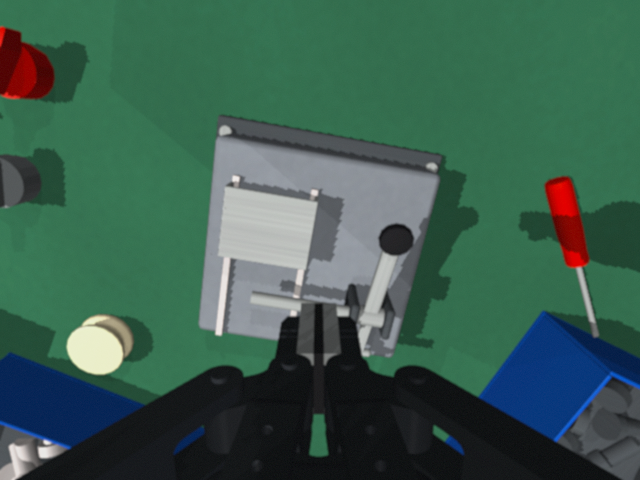

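The pad is the black disc at about (396,239), the shutter at (268,228), the lever hinge near (370,318).

```bash
python3 - <<'E'
from h import *
im,d,K,C=load('w2');P=cloud(d,K,C);z=P[...,2]
w=np.zeros(d.shape,bool);w[218:262,375:418]=1
m=w&(im.max(-1)<60)&(z>90)
vv,uu=np.nonzero(m);print('pad',m.sum(),(uu.min()+uu.max())/2,(vv.min()+vv.max())/2,P[m].mean(0),np.percentile(z[m],[10,50,90]))
t=m&(z>np.percentile(z[m],60)-6)
A=np.c_[P[m][:,:2],np.ones(m.sum())];co=np.linalg.lstsq(A,z[m],rcond=None)[0];print('plane',co)
print('circle',cv2.minEnclosingCircle(P[m][:,:2].astype(np.float32)))
m=(abs(z-90)<3);m[:,:200]=0;m[:170]=0;m[290:]=0;m[:,330:]=0
r=cv2.minAreaRect(P[m][:,:2].astype(np.float32));print('hood',r)
# front edge of foot & top face
m=(abs(z-60)<3);m[:100]=0;m[300:]=0;m[:,:195]=0;m[:,445:]=0
print('top',cv2.minAreaRect(P[m][:,:2].astype(np.float32)))
E
```

```text
pad 809 395.5 239.0 [487.20125304 149.70587765 131.28217306] [127.92536945 130.47065168 133.10774387]
plane [ -0.75590465  -0.91917623 637.16595057]
circle ((461.38360595703125, 108.0667953491211), 63.293418884277344)
hood ((537.487548828125, 56.6949577331543), (64.59357452392578, 79.94744873046875), 16.831899642944336)
top ((535.7240600585938, 103.07414245605469), (163.28628540039062, 208.78863525390625), 17.088085174560547)
```

```bash
python3 -m creep '[[[-17,58,-50],[0,0,0],-1],[[-17,58,-50],[0,0,0],-1],[[-17,58,-80],[0,0,0],-1],[[-17,58,-105],[0,0,0],-1],[[-17,58,-115],[0,0,0],-1],[[-17,58,-120],[0,0,0],-1],[[-17,58,-120],[0,0,0],-1]]'
python3 -m creep '[[[0,0,-4],[0,0,0],-1],[[0,0,-8],[0,0,0],-1],[[0,0,-12],[0,0,0],-1],[[0,0,-16],[0,0,0],-1],[[0,0,-16],[0,0,0],-1]]'
python3 - <<'E'
from h import *
snap('wrist','w3')
E
```

```text
clock: 2.92
position: [484.6, 146.5, 137.7]
ee_rot: [-0.371, -0.601, 0.602, 0.372]
contact_force: [0.2, -0.4, 1.0]
gripper_width: -0.1
clock: 3.33
position: [483.9, 147.7, 121.6]
ee_rot: [-0.371, -0.602, 0.602, 0.371]
contact_force: [-1.6, -0.4, -0.1]
gripper_width: 0.2
```

View pics/w3.png

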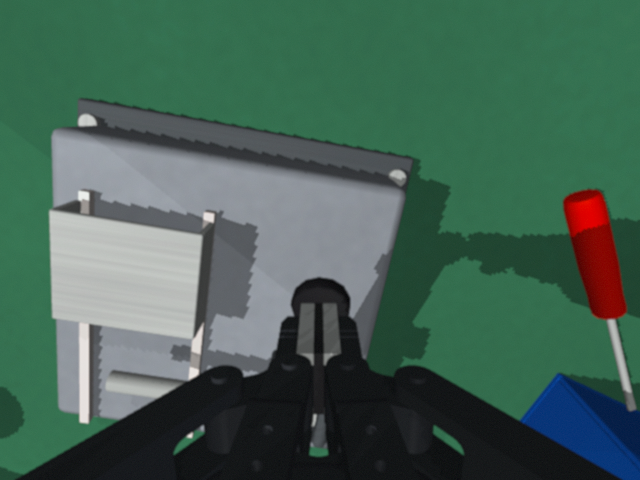

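```bash
python3 -m creep '[[[0,0,-4],[0,0,0],-1],[[0,0,-8],[0,0,0],-1],[[0,0,-12],[0,0,0],-1],[[0,0,-12],[0,0,0],-1]]'
python3 -m creep '[[[0,0,-3],[0,0,0],-1],[[0,0,-6],[0,0,0],-1],[[0,0,-9],[0,0,0],-1],[[0,0,-12],[0,0,0],-1]]'
python3 - <<'E'
from h import *
snap('wrist','w4')
E
```

```text
clock: 3.72
position: [483.6, 147.6, 109.1]
ee_rot: [-0.37, -0.601, 0.603, 0.371]
contact_force: [0.1, 0.5, -0.2]
gripper_width: -0.1
clock: 4.05
position: [484.0, 147.7, 97.9]
ee_rot: [-0.371, -0.602, 0.602, 0.371]
contact_force: [-1.7, 0.5, 2.3]
gripper_width: -0.2
```

View pics/w4.png

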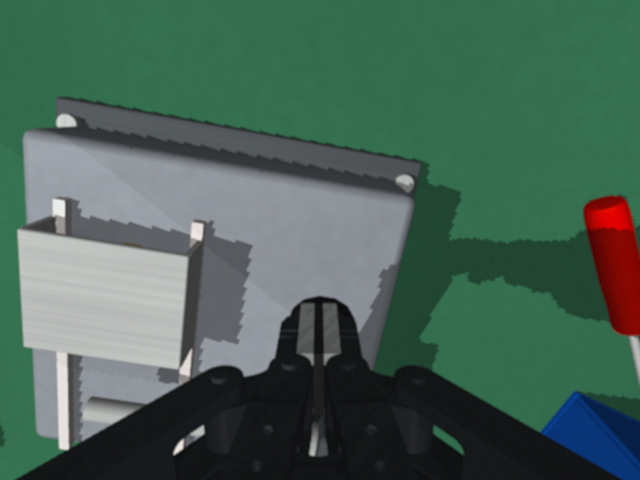

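```bash
python3 - <<'E'
from h import *
for n in ['w3','w4']:
    im,d,K,C=load(n);P=cloud(d,K,C);z=P[...,2]
    m=(abs(z-90)<3);m[:,:18]=0;m[:200]=0;m[370:]=0;m[:,215:]=0
    print('hood',cv2.minAreaRect(P[m][:,:2].astype(np.float32)))
    w=np.zeros(d.shape,bool);w[270:330,285:360]=1
    m=w&(im.max(-1)<60); 
    print(n,z[275:340:3,318].round(0).tolist(), P[300,318].round(0), P[285,318].round(0))
    print(proj([484,148,98],K,C),proj([484,148,122],K,C))
im,d,K,C=load('w4');cv2.imwrite('pics/c4.png',cv2.resize(im[270:390,250:390,::-1],None,fx=4,fy=4))
E
```

```text
hood ((537.5155639648438, 56.43578338623047), (64.96269226074219, 81.0029067993164), 16.72432518005371)
w3 [60.0, 130.0, 130.0, 132.0, 135.0, 133.0, 133.0, 133.0, 131.0, 133.0, 161.0, 163.0, 166.0, 168.0, 170.0, 172.0, 175.0, 177.0, 179.0, 180.0, 183.0, 185.0] [485. 148. 131.] [478. 145. 132.]
[318.41112595 270.45875413] [318.45517893 289.22783189]
hood ((540.9930419921875, 57.73348617553711), (64.97920227050781, 80.58111572265625), 16.804683685302734)
w4 [61.0, 62.0, 61.0, 62.0, 60.0, 61.0, 61.0, 124.0, 127.0, 129.0, 138.0, 141.0, 142.0, 145.0, 147.0, 148.0, 151.0, 153.0, 155.0, 157.0, 158.0, 161.0] [476. 144. 128.] [497. 154.  61.]
[318.44250018 288.80683191] [318.48582319 312.55284981]
```

View pics/c4.png

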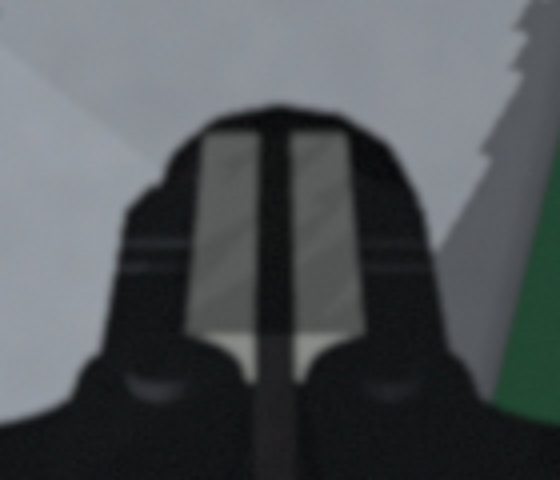

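```bash
python3 - <<'E'
from h import *
for n,T in [('w1',[600.87,-224.9,237.37]),('w2',[500.94,88.6,258.27]),('wrist0',[281,-557.5,197])]:
    im,d,K,C=load(n);P=cloud(d,K,C)
    print(n,[(v,(P[v,u]-T).round(0).tolist()) for v in (300,305,310,330,350,365) for u in ((310,329) if n!='wrist0' else (185,455))])
    print(proj(np.array(T),K,C), proj(np.array(T)+[0,0,19],K,C),proj(np.array(T)+[0,0,40],K,C))
    print(np.linalg.inv(C)[:3]@np.append(T,1))
print(arm.camera_params('wrist')['T_tool_cam'])
E
```

```text
w1 [(300, [111.0, 46.0, -237.0]), (300, [101.0, 65.0, -236.0]), (305, [-9.0, -8.0, 40.0]), (305, [-11.0, -1.0, 39.0]), (310, [-8.0, -8.0, 44.0]), (310, [-11.0, -1.0, 43.0]), (330, [-8.0, -7.0, 57.0]), (330, [-12.0, -2.0, 58.0]), (350, [-10.0, -8.0, 71.0]), (350, [-12.0, -2.0, 70.0]), (365, [-9.0, -7.0, 78.0]), (365, [-13.0, -3.0, 80.0])]
[317.97014224 288.45475191] [318.00066971 306.67644625] [318.04273177 331.78306763]
[-1.27403743e-01  2.09471618e+01  1.92409416e+02]
w2 [(300, [80.0, 32.0, -165.0]), (300, [86.0, 56.0, -198.0]), (305, [-8.0, -7.0, 39.0]), (305, [-12.0, -1.0, 40.0]), (310, [-9.0, -8.0, 44.0]), (310, [-12.0, -1.0, 43.0]), (330, [-9.0, -7.0, 58.0]), (330, [-11.0, -1.0, 57.0]), (350, [-9.0, -7.0, 70.0]), (350, [-11.0, -2.0, 69.0]), (365, [-10.0, -7.0, 79.0]), (365, [-12.0, -2.0, 78.0])]
[317.92300361 288.44307463] [317.89980817 306.7191866 ] [317.86785156 331.89837609]
[-1.49687437e-01  2.09405621e+01  1.92399515e+02]
wrist0 [(300, [150.0, -74.0, -196.0]), (300, [28.0, 169.0, -196.0]), (305, [156.0, -72.0, -197.0]), (305, [32.0, 172.0, -196.0]), (310, [161.0, -70.0, -198.0]), (310, [37.0, 176.0, -197.0]), (330, [10.0, -44.0, 57.0]), (330, [-30.0, 35.0, 58.0]), (350, [13.0, -41.0, 64.0]), (350, [-27.0, 34.0, 66.0]), (365, [17.0, -39.0, 65.0]), (365, [-22.0, 37.0, 66.0])]
[318.2214608  288.38774164] [318.31786348 306.63473667] [318.45064918 331.76827065]
[-8.56515850e-03  2.09338471e+01  1.92578444e+02]
[[ 9.99999861e-01  2.50830497e-04  4.64455086e-04  3.84727401e-02]
 [-3.64391578e-04 -3.08570278e-01  9.51201478e-01 -1.76552235e+02]
 [ 3.81907375e-04 -9.51201514e-01 -3.08570143e-01  7.92956566e+01]
 [ 0.00000000e+00  0.00000000e+00  0.00000000e+00  1.00000000e+00]]
```

```bash
python3 - <<'E'
from h import *
s=arm.read_state();T=s['position'];print(T,s['contact_force'])
o=[]
for n in ['scene','side']:
    im,d,K,C=snap(n,n+'1');P=cloud(d,K,C)
    c=proj(T,K,C);print(n,'TCP px',c,'T+30',proj(T+[0,0,30],K,C))
    u,v=c.astype(int)
    cv2.circle(im,(int(round(c[0])),int(round(c[1]))),1,(255,0,255),-1)
    o.append(cv2.resize(im[v-70:v+40,u-45:u+50,::-1],None,fx=4,fy=4,interpolation=cv2.INTER_NEAREST))
cv2.imwrite('pics/c5.png',np.hstack(o))
E
```

```text
[483.64342408 147.59914895  97.31645758] [-1.03180387  0.31763055  1.23967857]
scene TCP px [345.77511776 196.5660971 ] T+30 [346.16520814 187.09939388]
side TCP px [303.58578831 306.08159322] T+30 [303.65476912 295.87829722]
```

View pics/c5.png

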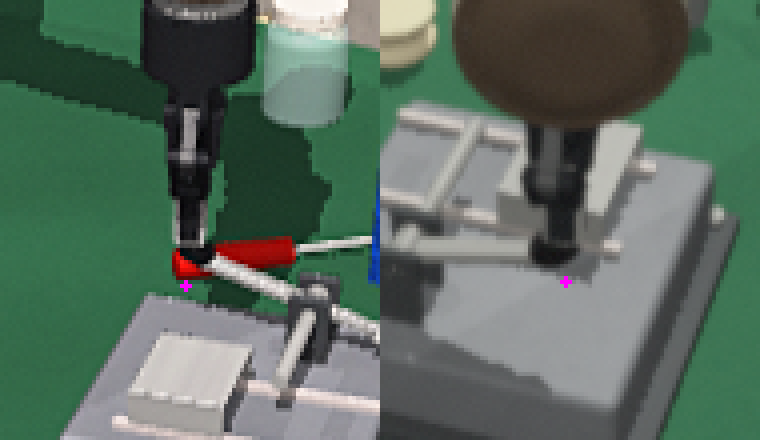

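The pictures show the real fingertips about 30 mm short of the reported TCP (the marked TCP lies below the pad, which the fingers are just touching). I'll allow for this offset from here on.

```bash
python3 -m creep '[[[0,0,-4],[0,0,0],-1],[[-1,0,-8],[0,0,0],-1],[[-1,0,-12],[0,0,0],-1],[[-2,-1,-15],[0,0,0],-1],[[-2,-1,-18],[0,0,0],-1]]'
python3 -m creep '[[[0,0,-3],[0,0,0],-1],[[0,0,-6],[0,0,0],-1],[[0,0,-9],[0,0,0],-1],[[0,0,-12],[0,0,0],-1]]'
python3 -m creep '[[[0,0,-2],[0,0,0],-1],[[0,0,-4],[0,0,0],-1],[[0,0,-6],[0,0,0],-1]]'
python3 - <<'E'
from h import *
snap('wrist','w5')
im,d,K,C=load('w5');P=cloud(d,K,C);z=P[...,2]
E
```

```text
clock: 4.62
position: [482.3, 147.1, 79.8]
ee_rot: [0.371, 0.602, -0.602, -0.371]
contact_force: [-2.0, 1.1, 2.5]
gripper_width: 0.1
clock: 4.95
position: [481.2, 146.5, 68.2]
ee_rot: [-0.37, -0.601, 0.603, 0.371]
contact_force: [-4.1, -0.5, 6.2]
gripper_width: -0.1
clock: 5.2
position: [481.7, 146.6, 61.7]
ee_rot: [-0.371, -0.602, 0.602, 0.371]
contact_force: [-3.0, -0.5, 1.7]
gripper_width: 0.1
```

View pics/w5.png

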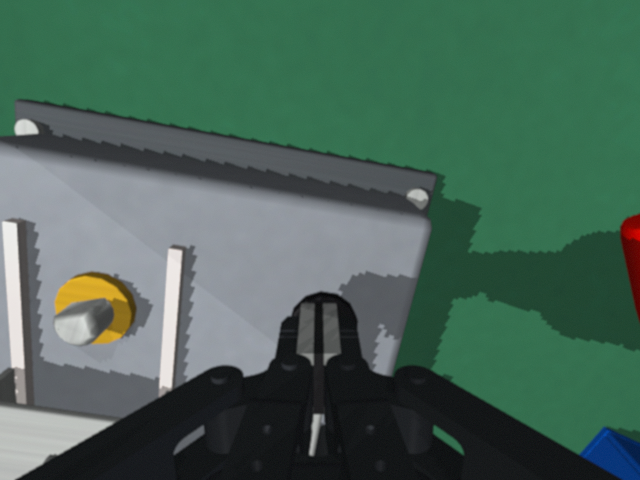

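```bash
python3 -m creep '[[[0,0,-2],[0,0,0],-1],[[0,0,-3],[0,0,0],-1]]'
python3 -m creep '[[[0,0,-1],[0,0,0],-1],[[0,0,-2],[0,0,0],-1]]'
python3 -m creep '[[[0,0,-1],[0,0,0],-1],[[0,0,-2],[0,0,0],-1]]'
```

```text
clock: 5.42
position: [482.4, 146.9, 58.7]
ee_rot: [-0.371, -0.602, 0.602, 0.371]
contact_force: [-2.1, -0.8, 1.0]
gripper_width: 0.1
clock: 5.58
position: [482.5, 146.9, 57.1]
ee_rot: [0.371, 0.602, -0.602, -0.371]
contact_force: [-0.6, -0.6, 3.5]
gripper_width: 0.2
clock: 5.75
position: [482.6, 147.0, 55.2]
ee_rot: [0.371, 0.602, -0.602, -0.371]
contact_force: [-1.0, -1.7, 2.7]
gripper_width: -0.3
```

```bash
python3 -m creep '[[[0,0,-1],[0,0,0],-1],[[0,0,-2],[0,0,0],-1]]'
python3 -m creep '[[[0,0,-1],[0,0,0],-1],[[0,0,-2],[0,0,0],-1]]'
python3 - <<'E'
from h import *
im,d,K,C=snap('wrist','w6')
print(arm.read_state()['contact_force'])
E
```

```text
clock: 5.92
position: [482.8, 147.0, 53.8]
ee_rot: [0.371, 0.602, -0.602, -0.37]
contact_force: [-2.7, -1.5, 11.1]
gripper_width: -0.6
clock: 6.08
position: [482.9, 147.0, 53.1]
ee_rot: [0.371, 0.603, -0.602, -0.37]
contact_force: [-7.6, -2.3, 20.3]
gripper_width: 0.1
[-5.74689052 -1.09704577 17.35709964]
```

View pics/w6.png

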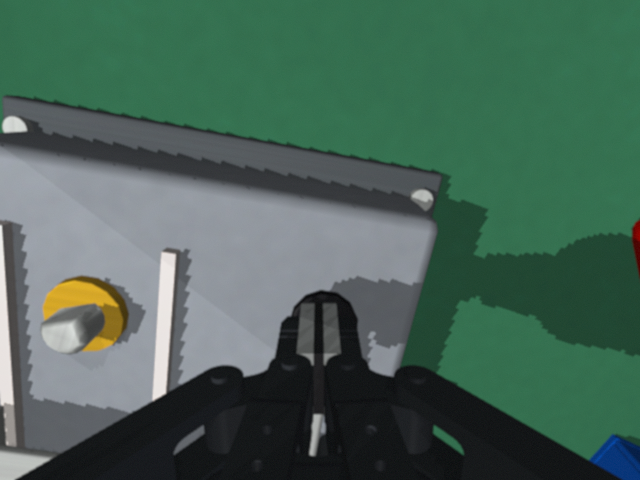

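```bash
python3 -m creep '[[[0,0,30],[0,0,0],-1],[[0,0,60],[0,0,0],-1],[[0,0,100],[0,0,0],-1],[[10,-50,140],[0,0,0],-1],[[21,-80,165],[0,0,0],-1],[[21,-105,165],[0,0,0],-1],[[21,-105,165],[0,0,0],-1],[[21,-105,165],[0,0,0],-1]]'
python3 - <<'E'
from h import *
im,d,K,C=snap('wrist','w7')
print(arm.read_state()['position'])
E
```

```text
clock: 6.8
position: [504.0, 40.6, 216.8]
ee_rot: [0.372, 0.602, -0.6, -0.371]
contact_force: [-0.9, 1.3, -0.8]
gripper_width: -0.1
[503.32250386  41.44043449 215.85948136]
```

View pics/w7.png

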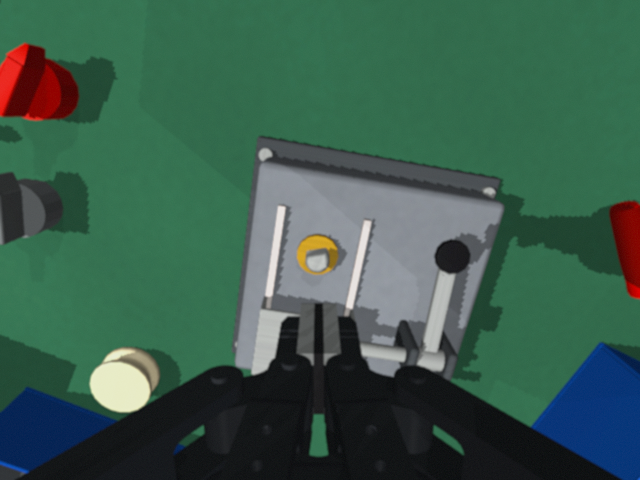

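```bash
python3 - <<'E'
from h import *
im,d,K,C=load('w7')
P=cloud(d,K,C);z=P[...,2]
cv2.imwrite('pics/c6.png',cv2.resize(im[225:285,285:350,::-1],None,fx=9,fy=9,interpolation=cv2.INTER_CUBIC))
print(P[262,318],P[250,318],P[245,400])
w=np.zeros(d.shape,bool);w[240:280,300:335]=1
m=w&(z>79)&(z<86);print(m.sum(),P[m].mean(0),cv2.minEnclosingCircle(P[m][:,:2].astype(np.float32)))
hsv=cv2.cvtColor(im,cv2.COLOR_RGB2HSV)
b=(hsv[...,1]>150)&(hsv[...,0]<35);b[:230]=0;b[280:]=0;b[:,:290]=0;b[:,345:]=0
pts=np.array([onplane(u,v,66,K,C)[:2] for v,u in zip(*np.nonzero(b))])
print('collar',cv2.minEnclosingCircle(pts.astype(np.float32)))
E
```

```text
[537.10905763  57.11750244  83.17644712] [532.01889448  54.5739771   69.70354192] [499.20111242 117.07709721  60.60682127]
378 [537.82022953  57.08544601  82.17096159] ((537.6332397460938, 56.8321647644043), 9.991113662719727)
collar ((536.8289184570312, 56.28800964355469), 17.66318130493164)
```

View pics/c6.png

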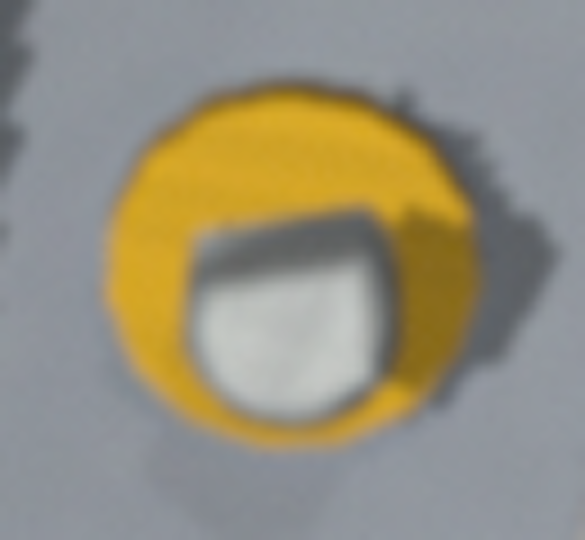

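```bash
python3 - <<'E'
from h import *
im,d,K,C=load('w7')
f=lambda x,y,z:onplane(285+x/9-.45,225+y/9-.45,z,K,C)[:2]
for a,b,z in [((205,287),(365,263),81.5),((195,230),(365,206),66)]:
    A,B=f(*a,z),f(*b,z);D=B-A;n=np.array([-D[1],D[0]]);
    if n[0]>0:n=-n
    n/=np.hypot(*n)
    print(A,B,np.hypot(*D),'normal ang',np.degrees(np.arctan2(n[1],n[0]))%360,'dist from (537.5,56.8)',((A+B)/2-[537.5,56.8])@n)
P=cloud(d,K,C);z=P[...,2]
w=np.zeros(d.shape,bool);w[240:280,300:335]=1
m=w&(z>80)&(z<86)
q=P[m][:,:2]-[537.5,56.8]
for a in range(180,230,4):
    n=np.array([np.cos(np.radians(a)),np.sin(np.radians(a))]); print(a,np.percentile(q@n,[97,99]).round(1),end=' ')
E
```

```text
[537.23312283  47.46767731] [528.7113422   59.37436699] 14.642062842975426 normal ang 215.59181674038874 dist from (537.5,56.8) 5.6484957937991265
[537.71936117  46.2231783 ] [528.40827667  59.50852336] 16.223337757396727 normal ang 215.02483842851913 dist from (537.5,56.8) 5.89073550633954
180 [7.6 8.4] 184 [7.3 8.2] 188 [7. 8.] 192 [6.9 7.8] 196 [6.6 7.5] 200 [6.3 7.2] 204 [6.2 6.9] 208 [6.  6.5] 212 [5.9 6.3] 216 [5.8 6.1] 220 [5.9 6.1] 224 [6.  6.3] 228 [6.3 6.7]
```

```bash
python3 -m creep '[[[131,-246,0],[0,0,-0.173],-0.05],[[131,-246,0],[0,0,-0.173],-0.05],[[131,-246,0],[0,0,-0.173],-0.05],[[131,-246,0],[0,0,-0.173],-0.05],[[131,-246,0],[0,0,-0.173],-0.05],[[131,-246,-30],[0,0,-0.173],-0.05],[[131,-246,-60],[0,0,-0.173],-0.05],[[131,-246,-100],[0,0,-0.173],-0.05],[[131,-246,-120],[0,0,-0.173],-0.05],[[131,-246,-130],[0,0,-0.173],-0.05],[[131,-246,-130],[0,0,-0.173],-0.05]]'
python3 - <<'E'
from h import *
s=arm.read_state();print(s['position'],s['gripper_width']);print(R.from_quat(s['ee_rot']).as_matrix().round(3))
im,d,K,C=snap('wrist','w8');im,d,K,C=snap('side','side2')
E
```

```text
clock: 7.77
position: [632.0, -202.6, 81.3]
ee_rot: [-0.418, -0.566, 0.57, 0.424]
contact_force: [-0.3, -0.6, 0.0]
gripper_width: 40.7
[ 632.00710935 -202.62184032   81.33031907] 40.67905820878026
[[-0.291 -0.009 -0.957]
 [ 0.957  0.001 -0.291]
 [ 0.004 -1.     0.008]]
```

View pics/w8.png

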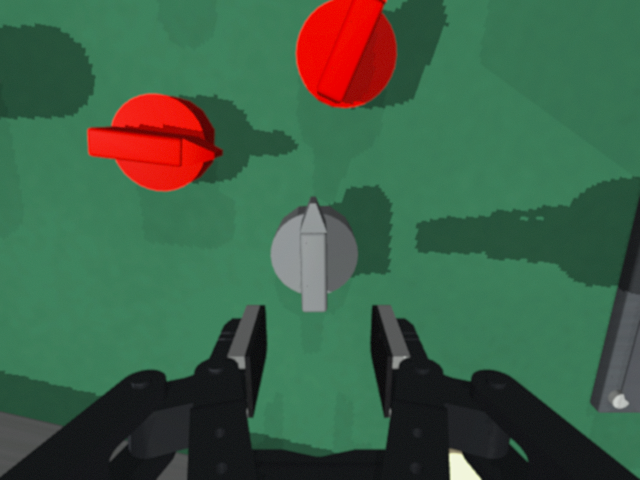

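```bash
python3 -m creep '[[[0,-0.6,-25],[0,0,0],-0.05],[[0,-0.6,-45],[0,0,0],-0.05],[[0,-0.6,-60],[0,0,0],-0.05],[[0,-0.6,-70],[0,0,0],-0.05],[[0,-0.6,-70],[0,0,0],-0.05]]'
python3 -m creep '[[[0,0,-4],[0,0,0],-0.05],[[0,0,-8],[0,0,0],-0.05],[[0,0,-12],[0,0,0],-0.05]]'
python3 - <<'E'
from h import *
s=arm.read_state();T=s['position'];print(T,s['contact_force'])
im,d,K,C=snap('wrist','w9')
for n in ['scene']:
    im2,d,K,C=snap(n,n+'3')
    u,v=proj([634,-204,40],K,C).astype(int)
    cv2.imwrite('pics/c7.png',cv2.resize(im2[v-70:v+40,u-60:u+60,::-1],None,fx=5,fy=5,interpolation=cv2.INTER_CUBIC))
E
```

```text
clock: 8.28
position: [634.5, -204.0, 16.2]
ee_rot: [0.421, 0.568, -0.568, -0.421]
contact_force: [-0.6, 0.3, -0.0]
gripper_width: 40.7
clock: 8.53
position: [635.5, -204.7, 5.6]
ee_rot: [0.422, 0.568, -0.567, -0.42]
contact_force: [-0.7, -0.0, -1.1]
gripper_width: 40.7
[ 635.53855838 -204.68283946    5.56244263] [-0.67826104 -0.02970854 -1.0763386 ]
```

View pics/w9.png

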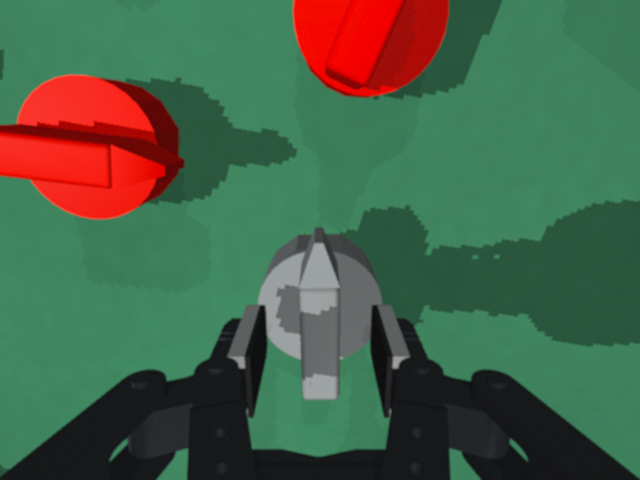

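View pics/c7.png

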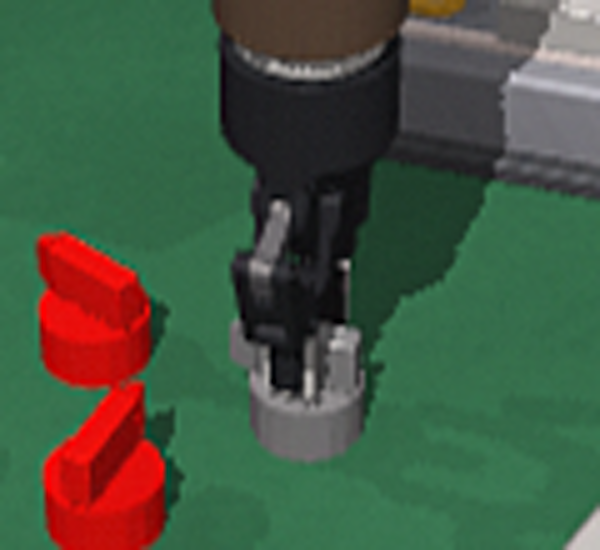

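```bash
python3 -m creep '[[[0,0,-1],[0,0,0],-1],[[0,0,-1],[0,0,0],-1],[[0,0,-1],[0,0,0],-1],[[0,0,-1],[0,0,0],-1],[[0,0,-1],[0,0,0],-1],[[0,0,-1],[0,0,0],-1]]'
python3 - <<'E'
from h import *
im,d,K,C=snap('wrist','w10')
E
```

```text
clock: 9.13
position: [634.6, -204.8, 3.5]
ee_rot: [0.422, 0.568, -0.568, -0.421]
contact_force: [-0.3, 0.2, 1.2]
gripper_width: 12.8
```

View pics/w10.png

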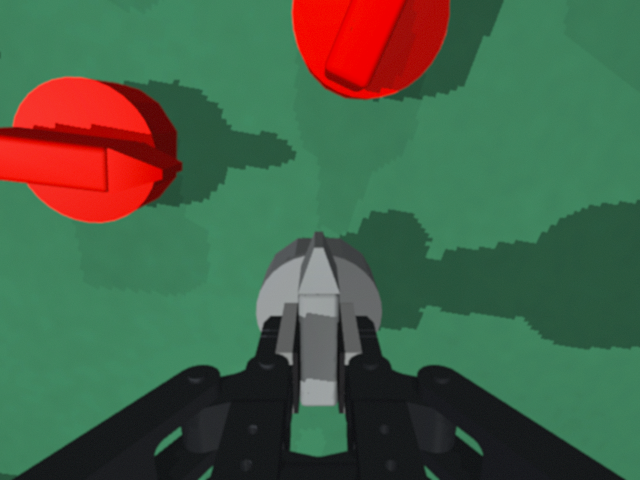

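```bash
python3 - <<'E'
from h import *
im,d,K,C=load('w10');s=arm.read_state();T=np.array(s['position'])
M=R.from_quat(s['ee_rot']).as_matrix()
f=lambda u,v,z:onplane(u,v,z,K,C)
a=(f(300,294,56)+f(339,294,56))/2;b=(f(301,404,56)+f(338,404,56))/2
print(a,b,np.linalg.norm(a-b),(a+b)/2,'tool off',M.T@((a+b)/2-T))
D=a-b;print('ang',np.degrees(np.arctan2(D[1],D[0]))%360, 'toolz',np.degrees(np.arctan2(M[1,2],M[0,2]))%360)
l=f(257,298,28);r=f(382,298,28);print('skirt',l,r,(l+r)/2,np.linalg.norm(l-r))
n=f(320,234,40);print('nose',n)
cv2.imwrite('pics/c8.png',cv2.resize(im[220:420,240:400,::-1],None,fx=3,fy=3,interpolation=cv2.INTER_CUBIC))
E
```

```text
[ 613.73427258 -210.5218474    56.        ] [ 656.06348223 -197.64993366   56.        ] 44.24305768276165 [ 634.8988774  -204.08589053   56.        ] tool off [  0.54504366 -52.53772508  -0.50537229]
ang 196.91402226720484 toolz 196.83974815123085
skirt [ 635.35609823 -230.67125172   28.        ] [ 620.47737615 -181.57707625   28.        ] [ 627.91673719 -206.12416399   28.        ] 51.29926350949892
nose [ 598.24691535 -214.99524945   40.        ]
```

View pics/c8.png

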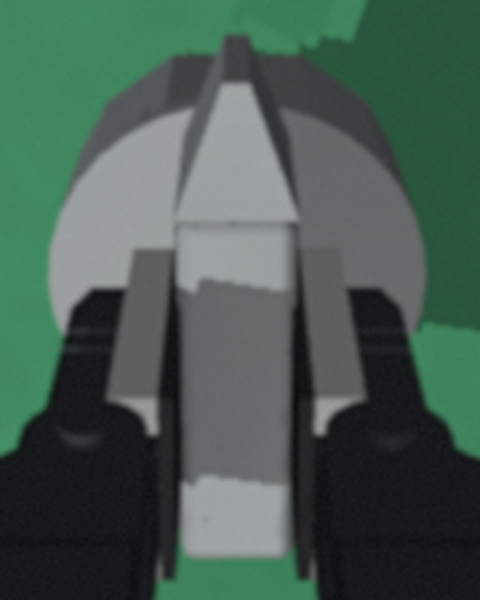

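```bash
python3 -m creep '[[[0,0,15],[0,0,0],-1],[[0,0,45],[0,0,0],-1],[[0,0,80],[0,0,0],-1],[[-12,33,110],[0,0,0],-1],[[-24,65,110],[0,0,0.1],-1],[[-36,98,110],[0,0,0.2],-1],[[-48,130,110],[0,0,0.325],-1],[[-60,163,110],[0,0,0.325],-1],[[-72,196,110],[0,0,0.325],-1],[[-84,228,110],[0,0,0.325],-1],[[-96,255,110],[0,0,0.325],-1],[[-96.4,261,110],[0,0,0.325],-1]]'
python3 -m creep '[[[0,0,0],[0,0,0],-1],[[0,0,0],[0,0,0],-1],[[0,0,0],[0,0,0],-1]]'
python3 - <<'E'
from h import *
s=arm.read_state();M=R.from_quat(s['ee_rot']).as_matrix();print(s['position'],np.degrees(np.arctan2(M[1,2],M[0,2]))%360)
im,d,K,C=snap('wrist','w11');snap('scene','scene4');snap('side','side4')
b=load('side4')[0];a=load('scene4')[0]
f=lambda x,u,v:cv2.resize(x[v-60:v+60,u-65:u+65,::-1],None,fx=3,fy=3,interpolation=cv2.INTER_CUBIC)
cv2.imwrite('pics/c9.png',np.hstack([f(a,355,200),f(b,310,280)]))
E
```

```text
clock: 10.18
position: [535.3, 59.2, 112.7]
ee_rot: [-0.322, -0.629, 0.629, 0.324]
contact_force: [-1.1, -0.3, -1.5]
gripper_width: 12.8
clock: 10.43
position: [538.0, 55.5, 112.8]
ee_rot: [-0.324, -0.628, 0.629, 0.324]
contact_force: [-0.0, -0.9, -1.1]
gripper_width: 12.4
[537.95395995  55.52247599 112.8386958 ] 215.39634667439623
```

View pics/w11.png

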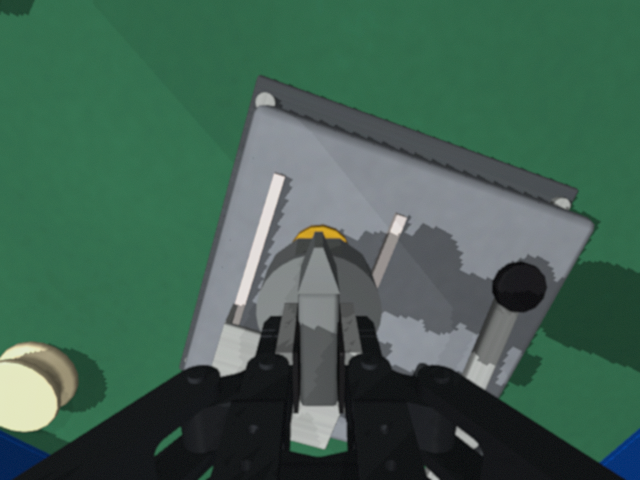

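View pics/c9.png

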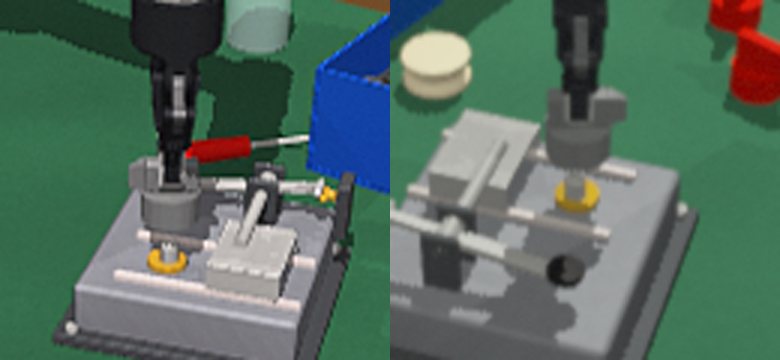

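```bash
python3 -m creep '[[[0,0.3,-10],[0,0,0],-1],[[0,0.3,-18],[0,0,0],-1],[[0,0.3,-24],[0,0,0],-1],[[0,0.3,-24],[0,0,0],-1]]'
python3 -m creep '[[[0,0,-2],[0,0,0],-1],[[0,0,-4],[0,0,0],-1],[[0,0,-6],[0,0,0],-1]]'
python3 - <<'E'
from h import *
s=arm.read_state();print(s['position'],s['contact_force'],s['wrist_torque'])
E
```

```text
clock: 10.92
position: [536.3, 55.9, 86.8]
ee_rot: [-0.323, -0.627, 0.629, 0.325]
contact_force: [0.8, -0.8, -2.2]
gripper_width: 12.8
clock: 11.17
position: [538.2, 56.7, 83.1]
ee_rot: [0.324, 0.629, -0.628, -0.324]
contact_force: [-1.0, -0.4, -0.8]
gripper_width: 12.6
[538.15113435  56.70546982  83.14880696] [-0.98256106 -0.38756449 -0.76021933] [0.01117596 0.01836688 0.03826685]
```

```bash
python3 -m creep '[[[0,0,-2],[0,0,0],-1],[[0,0,-4],[0,0,0],-1]]'
python3 -m creep '[[[0,0,-2],[0,0,0],-1],[[0,0,-4],[0,0,0],-1]]'
python3 - <<'E'
from h import *
s=arm.read_state();print(s['position'],s['contact_force'],s['wrist_torque'])
E
```

```text
clock: 11.33
position: [538.0, 56.7, 79.1]
ee_rot: [0.324, 0.629, -0.628, -0.324]
contact_force: [0.4, 0.3, -1.2]
gripper_width: 12.8
clock: 11.5
position: [537.9, 56.6, 75.0]
ee_rot: [0.324, 0.629, -0.628, -0.324]
contact_force: [0.0, -0.0, -1.3]
gripper_width: 12.7
[537.90336724  56.63022272  75.00214558] [ 0.04082911 -0.03105307 -1.33928004] [-0.0042564   0.03959423 -0.01573119]
```

```bash
python3 -m creep '[[[0,0,-2],[0,0,0],-1],[[0,0,-4],[0,0,0],-1],[[0,0,-6],[0,0,0],-1]]'
python3 -m creep '[[[0,0,-1.5],[0,0,0],-1],[[0,0,-3],[0,0,0],-1]]'
python3 -m creep '[[[0,0,-1],[0,0,0],-1],[[0,0,-2],[0,0,0],-1]]'
python3 -m creep '[[[0,0,-1],[0,0,0],-1],[[0,0,-1],[0,0,0],-1]]'
```

```text
clock: 11.75
position: [537.9, 56.6, 69.0]
ee_rot: [0.324, 0.629, -0.628, -0.324]
contact_force: [-1.2, 1.3, 2.7]
gripper_width: 12.7
clock: 11.92
position: [538.0, 56.6, 66.7]
ee_rot: [0.324, 0.629, -0.629, -0.324]
contact_force: [-2.7, 1.3, 5.2]
gripper_width: 12.5
clock: 12.08
position: [538.0, 56.6, 64.9]
ee_rot: [0.324, 0.629, -0.629, -0.324]
contact_force: [-3.3, 0.6, 6.7]
gripper_width: 12.4
clock: 12.25
position: [538.0, 56.6, 64.1]
ee_rot: [0.324, 0.629, -0.629, -0.324]
contact_force: [-3.1, 1.3, 7.1]
gripper_width: 12.9
```

```bash
python3 -m creep '[[[0,0,-1],[0,0,0],-1],[[0,0,-1],[0,0,0],-1]]'
python3 -m creep '[[[0,0,-1],[0,0,0],-1],[[0,0,-1],[0,0,0],-1]]'
python3 -m creep '[[[0,0,-1],[0,0,0],-1],[[0,0,-1],[0,0,0],-1]]'
```

```text
clock: 12.42
position: [538.0, 56.6, 63.4]
ee_rot: [0.324, 0.629, -0.629, -0.324]
contact_force: [-3.1, 1.2, 7.0]
gripper_width: 12.5
clock: 12.58
position: [538.0, 56.6, 63.4]
ee_rot: [0.324, 0.629, -0.629, -0.323]
contact_force: [-5.3, 0.8, 13.7]
gripper_width: 12.8
clock: 12.75
position: [538.0, 56.6, 63.3]
ee_rot: [0.324, 0.629, -0.629, -0.323]
contact_force: [-9.0, 0.9, 19.1]
gripper_width: 12.5
```

```bash
python3 -m creep '[[[0,0,0],[0,0,0],-1],[[0,0,0],[0,0,0],-1],[[0,0,0],[0,0,0],-1]]'
python3 - <<'E'
from h import *
im,d,K,C=snap('wrist','w12');snap('scene','scene5');snap('side','side5')
P=cloud(d,K,C);z=P[...,2];print('bar top z',np.median(z[330:400,312:326]),'front',np.median(z[298:305,312:326]))
print('w10 bar top', np.median(cloud(*load('w10')[1:])[330:400,312:326,2]))
s=arm.read_state();print(s['position'],s['contact_force'],s['clock'])
b=load('side5')[0];a=load('scene5')[0]
f=lambda x,u,v:cv2.resize(x[v-60:v+60,u-65:u+65,::-1],None,fx=3,fy=3,interpolation=cv2.INTER_CUBIC)
cv2.imwrite('pics/c10.png',np.hstack([f(a,355,220),f(b,300,290)]))
E
```

```text
clock: 13.0
position: [538.0, 56.6, 63.3]
ee_rot: [0.324, 0.629, -0.629, -0.323]
contact_force: [-8.4, 1.2, 19.5]
gripper_width: 12.6
bar top z 116.78368338146308 front 116.68311695730156
w10 bar top 56.82252143389824
[538.04261408  56.68167337  63.36355998] [-8.0745181   1.47452222 18.75560084] 13.15
```

View pics/c10.png

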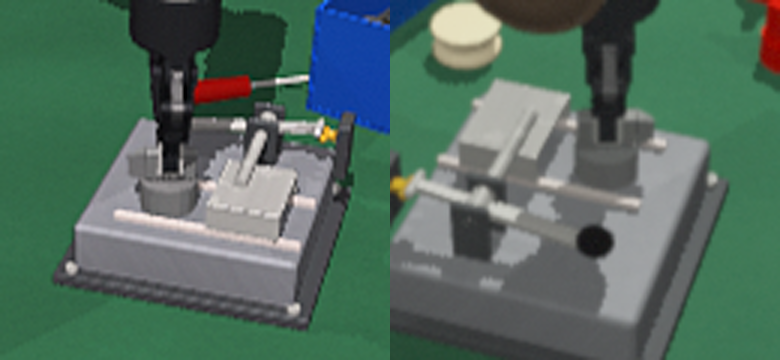

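View pics/w12.png

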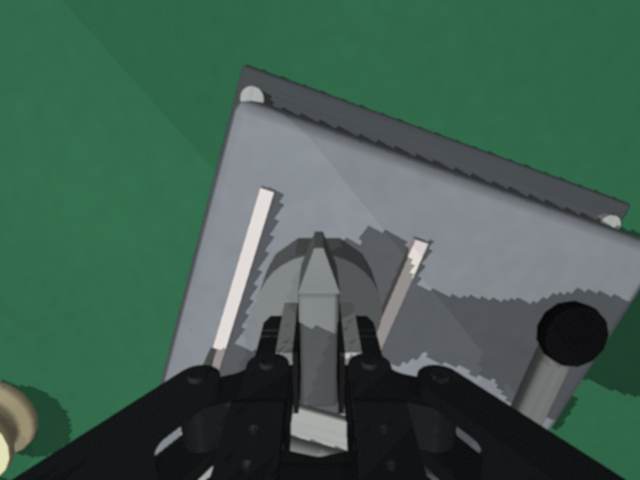

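The bar top now sits 59.96 mm above its height on the bench, against 60 mm for fully home. The push is steady at about 19 N, the lever is still down and the shutter is back.

```bash
python3 -c "
from bench import arm
print(arm.job_done()); s=arm.read_state(); print(s['clock'],s['position'],s['contact_force'])"
```

```text
the job is handed in; nothing more can be done
None
the job is handed in; nothing more can be done
```

I pressed the lever to its stop, where the push rose to about 20 N. Its catch held, and the shutter stayed back after I let go. I then gripped the grey knob by its bar and turned it about 18.6° so its nose lined up with the spindle's flat at about 215.5°. I pushed it down over the sprung collar and handed the job in at 13.2 s while still pressing.

**Last checks:**
- **Knob fully home:** its bar top had risen 59.96 mm from where it stood on the bench, against 60 mm expected. The arm stopped moving down at 63.4 mm against 63.5 mm expected, with a steady push of about 19 N and no slip in the grip.
- **Lever and shutter:** in the last pictures the lever was still down and the shutter open. I touched nothing else on the bench.

**One disagreement:** the real fingertips sit about 30 to 39 mm short of the reported tool tip, as seen in the pictures and at the lever contact. I allowed for that in the press and the grasp. A sideways force of about 8 N also remained on the tool while pressing. `job_done()` gave no verdict, and I could not read the state after handing in.

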